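Third hand for the balcony rack's front rail

TASK

Pull open the drawer of the small cabinet, take out the dark wooden rail and be my third hand while I screw it to the grey rack: hold it upright and level across the two orange sprung pads on the rack's front, at the pads' own height and centred between them, and press steadily so that both pads are about half way in (about 5 N on each), never in to their stops. The job finishes while you are still gripping and pressing: do not let go or put the rail down. Leave the other things on the table and on the rack's mat where they are.

Things in the scene. Friction and masses are not known exactly. Their poses are not given: they have to be found in the camera images.
- cabinet_drawer0 (a joint): the cabinet's only drawer, white front: how far it is pulled out, m; 0 shut, 0.18 at its stop; a light slide (1 N of friction) that stays where it is left. Drawer floor 22 mm above the table, side walls' tops 68 mm, inside 298 mm wide and 215 mm front to back; the inner side of its front lies 56 mm behind the handle's bar.
- cabinet_drawer0_handle (a point): middle of the drawer's handle bar: a dark steel bar 11 mm thick, 120 mm long, level, parallel to the front and 35 mm out from it, 52 mm above the table. Its x axis points into the cabinet (the drawer pulls along -x), y along the bar, z up. Moves with the drawer.
- cabinet: low wooden cabinet, fixed, 260 x 340 x 90 mm (x deep, y wide, z tall); origin: centre of its underside; x points from the front to the back, the drawer's front looks to -x.
- rail: dark brown wooden rail, loose, standing on its edge in the drawer, roughly parallel to the drawer's front and 60 to 95 mm behind its inner face: 20 mm thick (x), 240 mm long (y), 38 mm tall (z), 0.09 to 0.18 kg, the same all round, brass screw heads 90 mm either side of its middle. Origin: centre of its underside.
- rack: low grey metal rack, fixed: two front uprights 20 mm square, 130 mm tall, 180 mm apart (centres), a pad in front of each; behind, a tray 24 mm high with a black rubber mat. x points into the rack (the way to press), y to its left pad, z up. Origin: on the table midway between the pads' resting faces. Uprights start at x = 30 mm, tray at 50 mm. Rail wanted: underside 56 mm up, along y, centred.
- pad_left: orange pad on the rack's left front upright (at y = +90 mm in the rack's frame): 26 mm wide, 38 mm tall. Origin: the middle of its front face, 75 mm above the table. It slides straight back along the rack's x against a spring of 0.7 N per mm; 15 mm of travel to its stop, starts fully out (x = 0).
- pad_right: the same pad on the right upright, at y = -90 mm in the rack's frame, with the same spring. (Between the two front uprights the rack is open; level side bars 122 mm high run straight back from each upright.)
- airtight_box: bystander: white lever-lock box, 124 x 174 x 93 mm; origin centre of underside.
- jar: bystander: glass jar with a silicone-sealed lid, 92 mm across, 130 mm tall; origin centre of underside.
- tongs: bystander: steel serving tongs on the rack's mat, about 200 mm long, 24 mm high; origin under their middle.
- spatula: bystander: wooden spatula lying on the rack's mat, 200 mm long.
- screwdriver: bystander: screwdriver lying on the table.
- screw_tin: bystander: open blue tin of screws, 80 x 100 x 25 mm.
- mug: bystander: blue mug, 90 mm tall.

How it is judged:
By the outcome, as a careful person would: the job done as asked, in the order asked, and still so for the second after the job is handed in, while the arm keeps its last pose, push and grip.
It also fails if it takes over 58 s, if anything falls off the work surface, if the arm or the gripper's body presses on something with over 40 N, if the wrist force passes 120 N, or if a joint passes its speed limit or range.

ROBOT

A 6-joint arm with a two-finger parallel gripper is mounted at the origin on the work surface. World frame = base frame: x ahead of the robot, y to its left, z up, the work surface at z = 0. Lengths are in mm, angles in rad, forces in N, time in s.
With the tool pointing down it reaches from about 325 to 875 mm from the base axis. Payload 4.4 kg.
Tool frame: the origin (TCP) lies on the centre line of the jaws, within the pads' length; the fingertips stand ahead of it and the grasp point (between the pads) lies 6 mm ahead of it (ctrl.tcp_to_tips is the z of the fingertips in the tool frame, in mm); z points along the fingers, y is the line along which they close (so a half turn about z gives the same grasp; the last joint's range is limited). The gripper opens to 85 mm and grips with 20 to 120 N. Pads are 22 mm wide; open, the fingers measure 114 mm over their backs; the gripper's body (76 mm by 85 mm) begins 54 mm behind the grasp point. The pads swing forward as they close: fully open they stand 13 mm farther back than shut.
Start: joints at [1.179, 0.207, 1.542, -0, 1.393, -0.15], TCP at [137.694, 558.272, 256.282] pointing down, gripper open.
Joint ranges: [-2.73, 2.73], [-0.86, 2.22], [0.23, 2.46], [-1.11, 4.25], [0.08, 2.63], [-2.82, 2.82]. Speed limits (rad/s): [2.79, 2.79, 3.14, 3.14, 3.14, 3.14].

INTERFACE

Orientations are given as a 3x3 rotation matrix whose columns are the frame's x, y, z axes.
In Python, from plant import ctrl, sensors, optics gives the robot as it stands. Calls block until the motion is done:
- ctrl.move_ptp(position, orientation): joint-space move of the TCP to a pose.
- ctrl.move_l(position, rot=None, vel=150, threshold=None): straight line of the TCP; rot=None keeps the orientation; vel is the mean speed in mm/s. With threshold (N) it stops when the force on the tool has changed by that much, and returns True; else False.
- ctrl.set_joints(angles): joint-space move.
- ctrl.gripper_to(opening, force=None): finger opening in mm; force is the grip in N (None keeps the last); returns when the fingers have stopped.
- ctrl.hold(seconds).
- ctrl.solve_ik(position, orientation): joint angles nearest the present ones, or None.
- sensors.read_state(): the state.
- optics.grab_frame(name): name is "scene" or "top" or "wrist"; returns (picture, depth): 480x640x3 uint8, red, green, blue; 480x640 float32, mm along the optical axis (not along the pixel's ray), 0 where there is no reading.
- optics.camera_params(name): a dict with "mtx" (3x3 intrinsics, pixels), "R" (3x3) and "t" (3): a world point X has camera coordinates R X + t; the wrist camera has in their place "T_tool_cam" (4x4, takes a point from camera to tool coordinates, whose origin is the TCP and whose axes are the flange's). Camera axes: x right, y down, z forward; pixel columns grow to the right and rows downward; lengths in mm; the calibration is good to about 2 mm. A picture is of the moment at which its call begins: read the wrist's pose just before it. camera_params takes no time and is no camera call.
A pose or a line that the arm cannot do raises ctrl.MotionError and nothing moves.
- ctrl.finish_job(): hands the job in; it is judged then, once.
The state is a dict: "t": time; "q": joint angles; "qvel": joint speeds; "tau": joint torques, N m; "eef_pos": TCP position; "eef_rot": TCP orientation; "force": force on the tool from outside, world axes, zero at the start; "wrist_torque": the same for the moment, N m; "grip_width": finger opening in mm; "grasp_force": force on a finger pad.
Only numpy, scipy, OpenCV 4.12 (cv2) and the standard library are available. Lean on these libraries where they do the work, as an engineer would, in place of code of your own. Each camera call takes 0.05 s, during which the arm holds its last target. There are 200 camera calls.

## Working session

There is one attempt and no reset: what is moved stays moved. The work goes in short steps, each a Python script; the robot and the scene stay as the last script left them, time stands still between calls to the robot, and variables do not carry over. Pictures are saved under pics/ and viewed, at most 10 in all, crops included, and the job is handed in when it is done.

```bash
mkdir -p pics; ls; python3 - <<'E'
from plant import ctrl, sensors, optics
import cv2,numpy as np
ims=[]
for n in("scene","top"):
    p,d=optics.grab_frame(n); np.savez(f"pics/{n}0.npz",p=p,d=d)
    cv2.imwrite(f"pics/{n}0.png",p[:,:,::-1])
    c=optics.camera_params(n);print(n,c["mtx"].round(1).tolist(),(-c["R"].T@c["t"]).round(0),c["R"].round(2).tolist(),(d>0).mean())
print(optics.camera_params("wrist"),ctrl.tcp_to_tips,sensors.read_state())
E
```

```text
pics
scene [[619.4, 0.0, 329.0], [0.0, 619.4, 245.7], [0.0, 0.0, 1.0]] [1540. -749. 1162.] [[0.62, 0.78, -0.02], [0.5, -0.42, -0.75], [-0.6, 0.46, -0.66]] 0.9846321614583333
top [[504.9, 0.0, 316.3], [0.0, 504.9, 228.2], [0.0, 0.0, 1.0]] [ 405.    6. 1428.] [[0.0, -1.0, 0.02], [-0.99, -0.0, -0.13], [0.13, -0.02, -0.99]] 0.995888671875
{'mtx': array([[423.26118943,   0.        , 318.81875665],
       [  0.        , 423.26118943, 234.05952975],
       [  0.        ,   0.        ,   1.        ]]), 'T_tool_cam': array([[ 1.49612574e-04, -9.61174912e-01, -2.75939788e-01,
         6.91053189e+01],
       [ 9.99999986e-01,  1.23683546e-04,  1.11368685e-04,
        -1.16145746e-01],
       [-7.29155745e-05, -2.75939801e-01,  9.61174917e-01,
        -1.17723387e+02],
       [ 0.00000000e+00,  0.00000000e+00,  0.00000000e+00,
         1.00000000e+00]])} 25.0 {'t': 0.1, 'q': array([ 1.17854053e+00,  2.07368312e-01,  1.54283181e+00,  3.71866606e-05,
        1.39347773e+00, -1.50500668e-01]), 'qvel': array([ 2.45461071e-04, -2.26788757e-03, -3.18116818e-03,  5.42334387e-04,
       -2.82540815e-05,  3.23426828e-04]), 'tau': array([-4.14651086e-04, -3.84098732e+01, -2.92546141e+01, -2.12596879e-04,
        4.85611672e-03, -1.55057300e-06]), 'eef_pos': array([137.41557539, 557.68759318, 255.21294396]), 'eef_rot': array([[-9.70917555e-01,  2.39412639e-01, -8.30938703e-04],
       [ 2.39413826e-01,  9.70915733e-01, -1.91282911e-03],
       [ 3.48815996e-04, -2.05613757e-03, -9.99997825e-01]]), 'force': array([ 0.10596407, -0.16862877, -0.40749896]), 'wrist_torque': array([0.00058136, 0.01836067, 0.00899858]), 'grasp_force': 0.0, 'grip_width': 85.55434247674177}
```

View pics/top0.png

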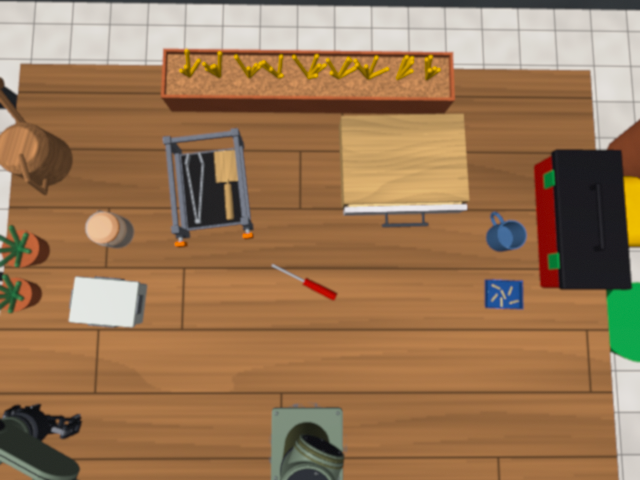

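View pics/scene0.png

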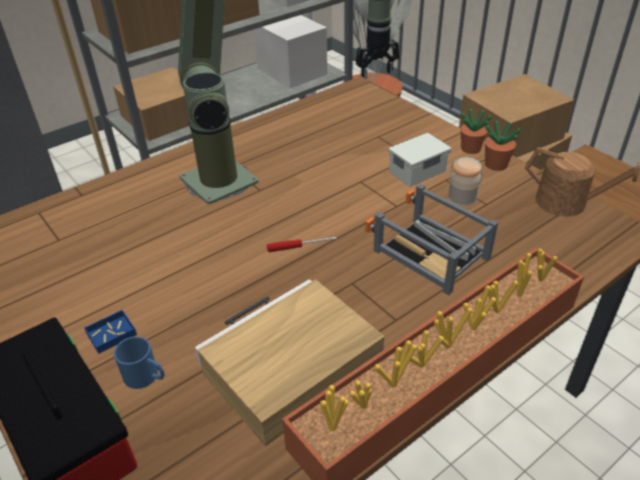

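The top view shows the handle bar at about (405,225), the orange pads at (180,242) and (247,235), and the cabinet front along row 208. The scene view confirms the drawer is shut and the pads are on the robot's side of the rack.

```bash
cat > h.py <<'E'
from plant import ctrl, sensors, optics
import cv2, numpy as np
def pose(name, st=None):
    """K, Rcw, camera centre (world)"""
    c=optics.camera_params(name)
    if name!="wrist": return c["mtx"],c["R"].T,-c["R"].T@c["t"]
    T=c["T_tool_cam"]; Rw=st["eef_rot"]
    return c["mtx"],Rw@T[:3,:3],st["eef_pos"]+Rw@T[:3,3]
def ray(P,uv):
    K,R,c=P; d=R@np.linalg.solve(K,[uv[0],uv[1],1.]); return c,d/np.linalg.norm(d)
def onz(P,uv,z):
    c,d=ray(P,uv); return c+d*(z-c[2])/d[2]
def tri(obs):
    """least-squares meeting point of rays [(P,uv)..], residual"""
    A=np.zeros((3,3));b=np.zeros(3);rs=[ray(*o) for o in obs]
    for c,d in rs: M=np.eye(3)-np.outer(d,d);A+=M;b+=M@c
    X=np.linalg.solve(A,b); return X,max(np.linalg.norm((np.eye(3)-np.outer(d,d))@(X-c)) for c,d in rs)
def proj(P,X):
    K,R,c=P; p=K@(R.T@(np.asarray(X)-c)); return p[:2]/p[2]
def blobs(mask,amin=20):
    n,l,s,c=cv2.connectedComponentsWithStats(mask.astype(np.uint8))
    return [(s[i,4],s[i,:4].tolist(),c[i],l==i) for i in range(1,n) if s[i,4]>=amin]
def hsv(p): return cv2.cvtColor(p,cv2.COLOR_RGB2HSV)
def down(yaw):
    """tool pointing down, tool y (closing line) along world yaw"""
    y=np.array([np.cos(yaw),np.sin(yaw),0]);z=np.array([0,0,-1.]);return np.c_[np.cross(y,z),y,z]
def snap(fn):
    st=sensors.read_state();p,d=optics.grab_frame("wrist")
    cv2.imwrite(f"pics/{fn}.png",p[:,:,::-1]);np.savez(f"pics/{fn}.npz",p=p,d=d,pos=st["eef_pos"],rot=st["eef_rot"]);return pose("wrist",st),p,d
def load(fn):
    a=np.load(f"pics/{fn}.npz");return pose("wrist",dict(eef_pos=a["pos"],eef_rot=a["rot"])),a["p"],a["d"]
E
python3 - <<'E'
from h import *
for n in("top","scene"):
    a=np.load(f"pics/{n}0.npz");P=pose(n);H=hsv(a["p"]).astype(int)
    m=(H[...,0]>6)&(H[...,0]<16)&(H[...,1]>200)&(H[...,2]>170)
    for b in blobs(m,8): print(n,"orange",b[:3],onz(P,b[2],85).round(0))
    if n=="top":
        v=H[...,2]; m=np.zeros(v.shape,bool); m[216:232,375:435]=v[216:232,375:435]<90
        for b in blobs(m,8): print("bar",b[:3],onz(P,b[2],52).round(0),onz(P,(b[1][0],b[2][1]),52).round(0),onz(P,(b[1][0]+b[1][2],b[2][1]),52).round(0))
        m=(H[...,1]<40)&(H[...,2]>170);m[:195]=0;m[220:]=0;m[:,:335]=0;m[:,475:]=0
        for b in blobs(m,20):
            print("front",b[:3]); r=cv2.minAreaRect(np.argwhere(b[3])[:,::-1].astype(np.float32));print(r,onz(P,b[2],85))
E
```

```text
top orange (np.int32(38), [242, 233, 11, 5], array([247.05263158, 235.15789474])) [557. 161.  85.]
top orange (np.int32(33), [175, 241, 10, 6], array([179.75757576, 243.72727273])) [533. 339.  85.]
bar (np.int32(132), [383, 216, 45, 11], array([403.65151515, 223.96212121])) [ 593. -266.   52.] [ 593. -208.   52.] [ 593. -333.   52.]
front (np.int32(652), [344, 204, 123, 8], array([405.36503067, 207.88190184]))
((404.9970397949219, 207.87217712402344), (5.417140007019043, 122.10652160644531), 88.66777801513672) [ 632.22115549 -264.74537654   85.        ]
```

```bash
python3 - <<'E'
from h import *
t=0.134+np.pi/2
R=down(t)
ctrl.move_ptp([480,285,300],R);snap("r1")
ctrl.move_l([470,200,260],R,vel=200);P,p,d=snap("r2")
ctrl.move_ptp([540,-210,260],down(np.pi/2));snap("c1")
ctrl.move_l([540,-300,230],vel=200);snap("c2")
for n in("r1","r2"):
    P,p,d=load(n);H=hsv(p).astype(int)
    m=(H[...,0]>4)&(H[...,0]<17)&(H[...,1]>190)&(H[...,2]>140)
    for b in blobs(m,150): print(n,b[:3],onz(P,b[2],80).round(0))
print(sensors.read_state()["t"])
cv2.imwrite("pics/m1.png",np.hstack([cv2.resize(cv2.imread(f"pics/{n}.png"),(400,300)) for n in("r1","c1")]))
E
```

```text
r1 (np.int32(557), [141, 259, 44, 25], array([162.14362657, 274.95152603])) [561. 162.  80.]
r1 (np.int32(393), [359, 272, 31, 14], array([374.19083969, 278.41475827])) [540. 341.  80.]
r2 (np.int32(571), [234, 298, 39, 32], array([253.26795096, 319.95621716])) [563. 162.  80.]
4.7
```

View pics/m1.png

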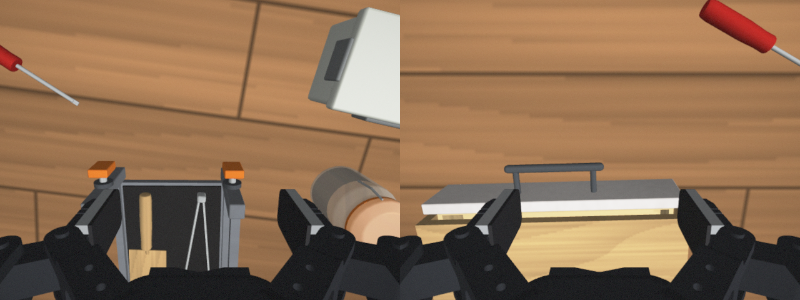

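r1 (left half) shows the pads at full-resolution (162,275) right and (374,278) left: upper part is the front face, the brighter lower part is the top. c1 (right half) shows the handle bar along row about 268, columns 168–325, with the drawer front below it.

```bash
python3 - <<'E'
from h import *
tiles=[]
for n,w in(("r1",(125,245,80,60)),("r1",(335,245,80,60)),("r2",(215,285,80,60)),("c2",(30,200,400,150))):
    P,p,d=load(n);x,y,a,b=w
    tiles.append(cv2.resize(p[y:y+b,x:x+a,::-1],(266,200) if a==80 else (798,300),interpolation=cv2.INTER_NEAREST))
cv2.imwrite("pics/m2.png",np.vstack([np.hstack(tiles[:3]),tiles[3]]))
for n in("c1","c2"):
    P,p,d=load(n);H=hsv(p).astype(int)
    m=(H[...,1]<70)&(H[...,2]<115);m[:180]=0;m[345:]=0
    for b in blobs(m,300): print(n,b[:3],onz(P,b[2],52).round(0))
P,p,d=load("r1");H=hsv(p).astype(int)
print(H[258:290,160,2],H[258:290,372,2],H[258:290,372,0])
P,p,d=load("r2");H=hsv(p).astype(int);print(H[296:332,253,2])
E
```

```text
c1 (np.int32(7628), [38, 261, 288, 84], array([173.14132145, 301.83652334])) [ 624. -331.   52.]
c1 (np.int32(3256), [359, 287, 159, 58], array([450.1237715 , 316.30712531])) [637. -97.  52.]
c2 (np.int32(3192), [274, 274, 173, 56], array([360.26253133, 289.69298246])) [ 600. -268.   52.]
c2 (np.int32(1552), [480, 301, 111, 34], array([538.74291237, 314.52706186])) [ 620. -130.   52.]
c2 (np.int32(2474), [121, 303, 111, 42], array([172.07437348, 326.1192401 ])) [ 630. -413.   52.]
c2 (np.int32(2206), [444, 302, 74, 43], array([472.94378966, 326.90661831])) [ 631. -180.   52.]
[114 113 114 114 115 113 112 114 114 112 113 115 115 149 205 228 236 237
 237 238 237 237 237 236 235 230 202 158 158 153 149 149] [140 119 112 112 116 114 117 111 116 115 114 114 113 112 142 199 229 236
 238 238 238 238 238 237 236 236 231 216 196 202 198 197] [ 13  12  13  13  11  14  11  13  12  14  13  12  12  13  12  13  13  14
  14  14  14  13  14  14  13  14  13  10  12 100  96  90]
[135 128 131 133 130 132 129 129 128 131 130 130 134 132 133 131 133 131
 134 153 209 238 244 245 245 245 246 246 245 245 245 245 245 239 221 221]
```

View pics/m2.png

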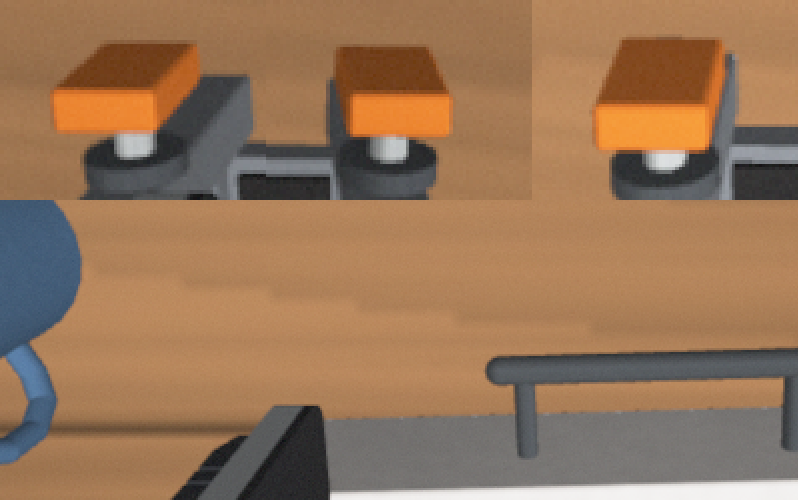

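The tiles show the pads' top faces (bright) with a crisp front edge (r1 rows ~272), and the handle bar's left end in c2 at about (274,285) with its two posts.

```bash
python3 - <<'E'
from h import *
E={}
for n in("r1","r2"):
    P,p,d=load(n);H=hsv(p).astype(int)
    m=(H[...,0]>8)&(H[...,0]<18)&(H[...,1]>190)&(H[...,2]>175)
    for b in blobs(m,150):
        x,y,w,h=b[1]; top=[np.argmax(b[3][:,c]) for c in range(x+4,x+w-4)]
        f=np.polyfit(np.arange(x+4,x+w-4),top,1)
        L,Rr=[(c,np.polyval(f,c)) for c in(x,x+w)]
        mid=((L[0]+Rr[0])/2,(L[1]+Rr[1])/2); k=(n,"R" if len([1 for q in E if q[0]==n])==0 and x<300 else "L"); E[k]=(P,mid)
        print(k,b[1],np.round(mid,1),"z94",onz(P,mid,94).round(1),"width",np.linalg.norm(onz(P,L,94)-onz(P,Rr,94)).round(1))
print("tri R",tri([E["r1","R"],E["r2","R"]]))
Pt=pose("top");print("tri L w top",tri([E["r1","L"],(Pt,(179.7,244.5))]), tri([E["r1","R"],(Pt,(247,236))]))
B={}
for n in("c1","c2"):
    P,p,d=load(n);H=hsv(p).astype(int)
    m=((H[...,1]<90)&(H[...,2]<95));m[:180]=0;m[:,:130]=0
    x0,x1=(172,320) if n=="c1" else(280,440)
    cs=np.arange(x0,x1);top=[180+np.argmax(m[180:330,c]) for c in cs];f=np.polyfit(cs,top,1)
    res=np.abs(np.polyval(f,cs)-top).max()
    th=np.median([np.argmin(m[t:t+40,c]) for t,c in zip(top,cs)])
    row=lambda c:np.polyval(f,c)+th/2
    # ends
    full=np.where([m[int(row(c)),c] for c in range(640)])[0]; seg=full[(full>x0-25)&(full<x1+25)]
    e=[(seg.min(),row(seg.min())),(seg.max()+1,row(seg.max()+1))]
    B[n]=(P,e);print(n,np.round(e,1),"th",th,"res",res,[onz(P,q,52).round(1) for q in e])
for i in(0,1): print("bar end",tri([(B[n][0],B[n][1][i]) for n in B]))
E
```

```text
('r1', 'R') [141, 259, 43, 25] [162.5 270.9] z94 [551.  166.5  94. ] width 36.1
('r1', 'L') [360, 273, 30, 13] [375. 273.] z94 [529.5 338.5  94. ] width 24.5
('r2', 'R') [234, 298, 39, 32] [253.5 315.6] z94 [551.6 162.8  94. ] width 29.0
tri R (array([557.27458984, 161.85214737,  81.51002751]), np.float64(0.8439488586976522))
tri L w top (array([531.08776177, 338.83261531,  89.14287421]), np.float64(0.6335592021353619)) (array([555.42816477, 162.14254957,  82.29015534]), np.float64(0.7380669105786992))
c1 [[168.  266.9]
 [324.  262.7]] th 5.0 res 0.5034463994196017 [array([ 592.9, -332.3,   52. ]), array([ 589. , -204.6,   52. ])]
c2 [[275.  281.5]
 [445.  276.8]] th 6.0 res 0.746062346185397 [array([ 592.9, -332.2,   52. ]), array([ 589.1, -204.8,   52. ])]
bar end (array([ 592.65269971, -332.13206119,   52.54961612]), np.float64(0.017483488711740408))
bar end (array([ 589.28401941, -204.61469614,   51.34851836]), np.float64(0.03130176724645178))
```

```bash
python3 - <<'E'
from h import *
a=0.0265; ex=np.array([np.cos(a),np.sin(a),0]); h=np.array([593.2,-268.4,58.])
q=sensors.read_state()["q"]
c=[(np.abs(ctrl.solve_ik(h+[0,0,80],down(y))-q).max(),y) for y in(a,a+np.pi) if ctrl.solve_ik(h+[0,0,80],down(y)) is not None]
print(c); R=down(min(c)[1])
ctrl.gripper_to(28,40)
ctrl.move_ptp(h+[0,0,80],R)
print("hit",ctrl.move_l(h,vel=120,threshold=8))
ctrl.gripper_to(5,40)
s=sensors.read_state();print(s["grip_width"],s["grasp_force"],s["eef_pos"],s["force"])
print(ctrl.move_l(s["eef_pos"]-173*ex,vel=120,threshold=25))
s=sensors.read_state();print(s["eef_pos"],s["force"],s["grip_width"])
ctrl.gripper_to(28)
p=s["eef_pos"]
ctrl.move_l(p+[0,0,90],vel=200)
ctrl.gripper_to(70)
ctrl.move_ptp([455,-250,270],down(np.pi/2));snap("d1")
ctrl.move_l([455,-300,230],vel=200);snap("d2")
print(sensors.read_state()["t"])
E
```

```text
[(np.float64(1.6333708822720414), 0.0265), (np.float64(4.774963535861835), 3.168092653589793)]
hit True
9.363278768214998 39.01361346244812 [ 591.40676744 -267.34886359   58.90976204] [ 0.93493818 -0.20500171  2.96904718]
False
[ 418.52881214 -272.3864818    58.85624789] [-0.32946171 -5.35425486 -0.0350917 ] 9.66356413128288
12.5417
```

View pics/d1.png

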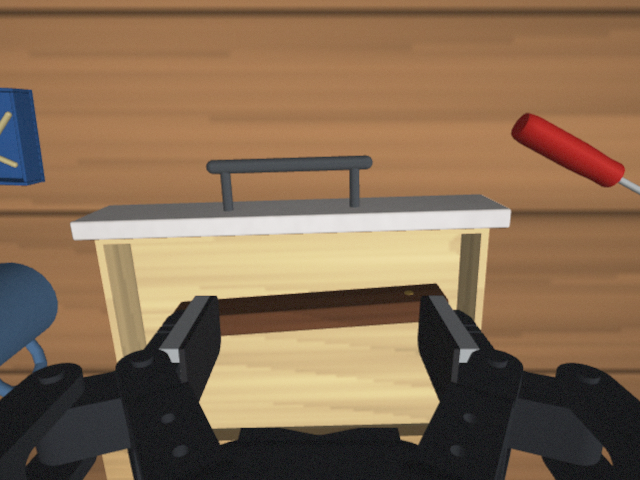

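The drawer is open; the rail lies at rows 285–335 from about column 180 to 447, with the left end hidden by a finger. I'll look from 50 mm further forward.

```bash
python3 - <<'E'
from h import *
ctrl.move_l([515,-265,270],vel=250);P1,p1,_=snap("d3")
ctrl.move_l([515,-285,220],vel=250);P2,p2,_=snap("d4")
for n in("d3","d4"):
    P,p,d=load(n);H=hsv(p).astype(int)
    m=(H[...,2]<125)&(H[...,1]>100)&((H[...,0]<18)|(H[...,0]>170))
    for b in blobs(m,800): print(n,b[:3],cv2.minAreaRect(np.argwhere(b[3])[:,::-1].astype(np.float32)))
print(sensors.read_state()["t"])
cv2.imwrite("pics/m3.png",np.vstack([p1[150:450,:,::-1],p2[150:450,:,::-1]]))
E
```

```text
d3 (np.int32(1785), [537, 34, 103, 83], array([582.40504202,  78.50140056])) ((587.7047119140625, 83.2353286743164), (118.7997817993164, 33.532432556152344), 41.86363983154297)
d3 (np.int32(1742), [518, 141, 122, 18], array([583.22273249, 149.13719862])) ((578.4999389648438, 149.49998474121094), (120.99998474121094, 16.999996185302734), 0.0)
d3 (np.int32(9091), [180, 218, 292, 53], array([325.50742493, 244.64690353])) ((325.5685119628906, 243.95938110351562), (33.34362030029297, 291.97039794921875), 85.91438293457031)
d3 (np.int32(2111), [501, 313, 139, 88], array([584.39317859, 334.11700616])) ((570.0, 356.5), (87.0, 138.0), 90.0)
d3 (np.int32(1145), [0, 346, 134, 54], array([ 30.87598253, 372.26724891])) ((66.50000762939453, 372.50006103515625), (42.878963470458984, 136.59938049316406), 85.70014190673828)
d4 (np.int32(1277), [598, 25, 42, 59], array([619.20516836,  54.0587314 ])) ((627.2901611328125, 50.50261688232422), (52.97843551635742, 44.628570556640625), 30.256441116333008)
d4 (np.int32(805), [585, 149, 55, 23], array([616.60372671, 160.4136646 ])) ((612.0, 160.0), (22.0, 54.0), 90.0)
d4 (np.int32(12744), [184, 239, 342, 65], array([356.55210295, 271.11432831])) ((354.63946533203125, 270.3505859375), (41.101600646972656, 342.3656311035156), 85.68824005126953)
d4 (np.int32(907), [32, 342, 92, 14], array([ 77.83020948, 348.50826902])) ((77.40282440185547, 347.57904052734375), (12.843052864074707, 91.10987091064453), 88.74095153808594)
d4 (np.int32(913), [559, 343, 81, 15], array([599.04271632, 348.91785323])) ((599.0, 350.0), (14.0, 80.0), 90.0)
13.475
```

View pics/m3.png

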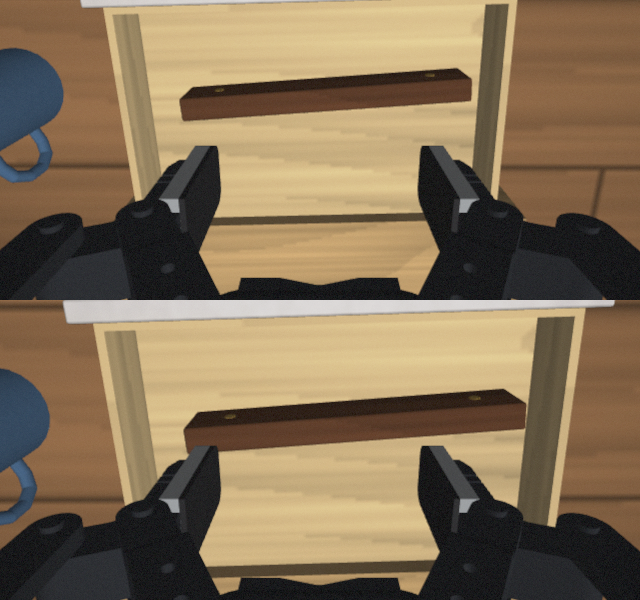

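Both crops show the rail clear of the fingers: dark front face with screw heads above, lighter top face below (d3 corners about (181,249),(471,233),(182,270),(471,250)).

```bash
python3 - <<'E'
from h import *
C={}
for n in("d3","d4"):
    P,p,d=load(n);H=hsv(p).astype(int)
    m=(H[...,2]<125)&(H[...,1]>100)&((H[...,0]<18)|(H[...,0]>170))
    b=max((b for b in blobs(m,800) if b[1][0]>100 and b[1][0]<300),key=lambda b:b[0])
    v=H[...,2].astype(np.uint8); thr,_=cv2.threshold(v[b[3]],0,255,cv2.THRESH_OTSU)
    t=cv2.morphologyEx((b[3]&(v>thr)).astype(np.uint8),cv2.MORPH_OPEN,np.ones((5,5)))
    t=max(blobs(t,200),key=lambda b:b[0]); r=cv2.boxPoints(cv2.minAreaRect(np.argwhere(t[3])[:,::-1].astype(np.float32)))
    r=r[np.argsort(r[:,0])]; L=r[:2][np.argsort(r[:2,1])];Rr=r[2:][np.argsort(r[2:,1])]
    C[n]=(P,[L[0],Rr[0],L[1],Rr[1]])
    print(n,thr,np.round(C[n][1],1).tolist())
    W=[onz(P,q,60) for q in C[n][1]];print(np.round(W,1).tolist(),"centre",np.mean(W,0).round(1),"len",np.linalg.norm(W[0]-W[1]).round(1),np.linalg.norm(W[2]-W[3]).round(1))
T=[tri([(C[n][0],C[n][1][i]) for n in C]) for i in range(4)]
for X,e in T: print(X.round(1),round(e,2))
W=np.array([X for X,_ in T]);print(W.mean(0))
d=(W[0]+W[2]-W[1]-W[3]);print("yaw of x axis",np.arctan2(-d[0],d[1]))
# pads again
P1,p,_=load("r1");P2,p,_=load("r2");Pt=pose("top")
R1=((141+171.6)/2,272.4);R2=((234.5+269.7)/2,316.6)
print("R",tri([(P1,R1),(P2,R2)]),onz(P1,R1,94),onz(P2,R2,94));print("L",onz(P1,(375,273.3),94))
E
```

```text
d3 70.0 [[179.60000610351562, 248.6999969482422], [470.79998779296875, 228.1999969482422], [181.10000610351562, 270.79998779296875], [472.3999938964844, 250.1999969482422]]
[[554.6, -378.5, 60.0], [536.5, -142.2, 60.0], [573.9, -379.0, 60.0], [555.1, -139.0, 60.0]] centre [ 555.  -259.7   60. ] len 237.1 240.7
d4 69.0 [[183.60000610351562, 278.29998779296875], [524.9000244140625, 252.8000030517578], [185.5, 303.6000061035156], [526.7999877929688, 278.0]]
[[554.5, -378.7, 60.0], [536.4, -142.6, 60.0], [573.7, -379.1, 60.0], [555.0, -138.8, 60.0]] centre [ 554.9 -259.8   60. ] len 236.9 241.0
[ 555.3 -379.3   58. ] 0.08
[ 537.2 -141.3   57.5] 0.04
[ 574.9 -379.9   57.5] 0.05
[ 554.8 -139.2   60.7] 0.12
[ 555.54761552 -259.92156954   58.40112228]
yaw of x axis -3.0620420404043704
R (array([552.5699832 , 161.77853075,  94.38814071]), np.float64(0.2542164826800261)) [553.00341934 161.52166159  94.        ] [552.50181739 161.82795652  94.        ]
L [529.74844412 338.57374229  94.        ]
```

```bash
python3 - <<'E'
from h import *
R=down(0.0775)
ctrl.gripper_to(60,80)
g=np.array([555.,-259.8,54.])
ctrl.move_ptp(g+[0,0,90],R)
print("hit",ctrl.move_l(g,vel=120,threshold=10))
ctrl.gripper_to(8,80)
s=sensors.read_state();print(s["grip_width"],s["grasp_force"],s["eef_pos"],s["force"]);np.save("grip.npy",s["eef_pos"])
ctrl.move_l(s["eef_pos"]+[0,0,40],vel=80)
s=sensors.read_state();print(s["grip_width"],s["grasp_force"],s["eef_pos"],s["force"],s["wrist_torque"])
ctrl.move_l(s["eef_pos"]+[0,0,150],vel=200)
a=0.1293;ex=np.array([np.cos(a),np.sin(a),0]);o=np.array([541.2,250.1,0])
ctrl.move_ptp(o-70*ex+[0,0,240],down(a))
ctrl.move_l(o-70*ex+[0,0,88],vel=150)
ctrl.hold(0.3)
for n in("top","scene"):
    p,d=optics.grab_frame(n);cv2.imwrite(f"pics/{n}1.png",p[:,:,::-1]);np.savez(f"pics/{n}1.npz",p=p,d=d)
snap("w1")
s=sensors.read_state();print(s["t"],s["grip_width"],s["eef_pos"],s["force"],s["wrist_torque"])
w=cv2.imread("pics/w1.png");t=cv2.imread("pics/top1.png")[180:300,130:290];c=cv2.imread("pics/scene1.png")[150:300,300:500]
cv2.imwrite("pics/m4.png",np.hstack([cv2.resize(w,(400,300)),cv2.resize(c,(400,300))]))
cv2.imwrite("pics/m4.png",np.vstack([cv2.imread("pics/m4.png"),np.hstack([cv2.resize(t,(400,300)),np.zeros((300,400,3),np.uint8)])]))
E
```

```text
hit False
18.735544125366573 78.96893978118896 [ 555.7468529  -260.25127614   55.10637085] [-0.3557438   1.39592139  3.27105692]
18.826157186919307 78.25378060340881 [ 555.69430842 -260.19940334   95.31760995] [-0.56370035 -0.14674973 -1.74445516] [0.01914887 0.03743102 0.06138343]
21.5083 19.061470616831183 [471.85263305 241.11363184  88.19995875] [ 0.67379127  0.88526313 -2.42802077] [-0.01289234  0.03753657  0.02580857]
```

View pics/m4.png

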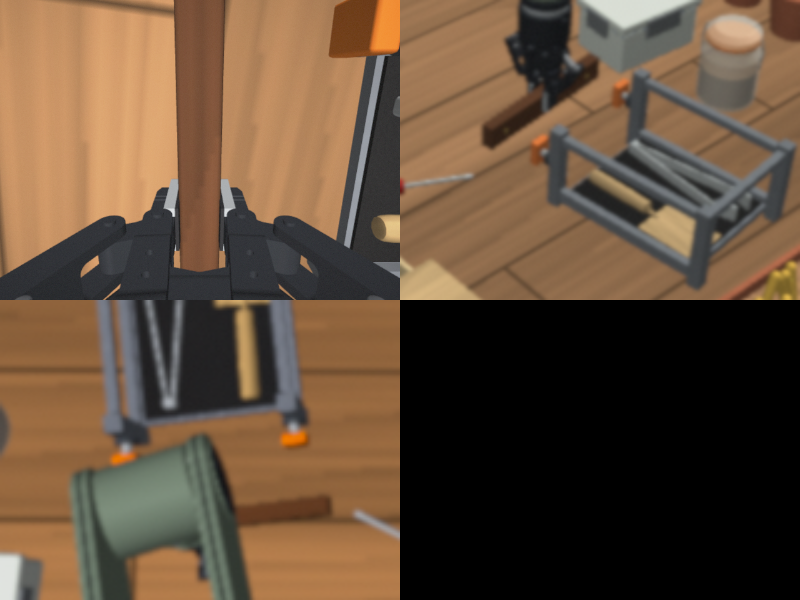

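The rail is in hand and looks level. w1 shows its near half running up the image at cols 280–360 full res. The scene crop shows both ends, at about (485,135) and (597,65). I'll compare these ends with the expected corners.

```bash
cat > chk.py <<'E'
from h import *
def check(fn,pos,a=0.1293,dz=89.1):
    P=pose("scene");A=np.load(fn);H=hsv(A["p"]).astype(int)
    c=np.array([pos[0],pos[1],56+pos[2]-dz]);ex=np.array([np.cos(a),np.sin(a),0]);ey=np.array([-ex[1],ex[0],0])
    cor={(x,y,z):proj(P,c+x*ex+y*ey+[0,0,z]) for x in(-10,10) for y in(-120,120) for z in(0,38)}
    E=np.array(list(cor.values()))
    m=(H[...,2]<100)&(H[...,1]>70)&((H[...,0]<20)|(H[...,0]>165))
    lo,hi=E.min(0).astype(int)-12,E.max(0).astype(int)+12
    M=np.zeros_like(m);M[lo[1]:hi[1],lo[0]:hi[0]]=m[lo[1]:hi[1],lo[0]:hi[0]]
    # exp vs measured, each column extremes near the ends
    hull=np.zeros(m.shape,np.uint8);cv2.fillConvexPoly(hull,cv2.convexHull((E*16).round().astype(np.int32)),255,shift=4)
    cs=np.where(M.sum(0)>3)[0];hc=np.where(hull.sum(0)>3*255)[0];print("cols meas",cs.min(),cs.max(),"exp",hc.min(),hc.max())
    for col in list(range(cs.min()+4,cs.min()+20,4))+list(range(cs.max()-18,cs.max()-3,4)):
        r=np.where(M[:,col])[0];q=np.where(hull[:,col])[0];print(col,"meas",r.min(),r.max(),"exp",q.min(),q.max())
E
python3 - <<'E'
from chk import *
check("pics/scene1.npz",np.array([471.85,241.11,88.2]))
P=pose("scene");A=np.load("pics/scene1.npz");H=hsv(A["p"]).astype(int)
m=(H[...,0]>4)&(H[...,0]<17)&(H[...,1]>180)&(H[...,2]>120)
for b in blobs(m,8):
    if 180<b[2][1]<240: print("orange",b[:3])
a=0.1293;ex=np.array([np.cos(a),np.sin(a),0]);ey=np.array([-ex[1],ex[0],0]);o=np.array([541.2,250.1,0])
for s in(-90,90):
    E=np.array([proj(P,o+ey*(s+w)+ex*x+[0,0,z]) for w in(-13,13) for x in(0,7) for z in(56,94)]);print("pad exp",E.min(0).round(1),E.max(0).round(1),proj(P,o+ey*s+[0,0,94]))
E
```

```text
cols meas 341 398 exp 341 400
345 meas 211 223 exp 209 225
349 meas 208 221 exp 207 224
353 meas 171 218 exp 204 221
357 meas 181 216 exp 201 218
380 meas 183 200 exp 186 202
384 meas 163 198 exp 183 200
388 meas 189 195 exp 181 197
392 meas 179 192 exp 178 194
orange (np.int32(28), [407, 191, 6, 12], array([409.14285714, 195.32142857]))
orange (np.int32(33), [366, 219, 7, 12], array([368.72727273, 222.90909091]))
pad exp [365.6 216.7] [374.1 232.7] [369.07925858 218.85567284]
pad exp [406.1 188.7] [414.4 204. ] [409.76106141 190.62219116]
```

```bash
cat > press.py <<'E'
from h import *
a=0.1293
def axes(a): ex=np.array([np.cos(a),np.sin(a),0]);return ex,np.array([-ex[1],ex[0],0])
ex,ey=axes(a);o=np.array([541.2,250.1,0])
def go(x,y=0,z=88.9,yaw=a,vel=40): ctrl.move_l(o+x*ex+y*ey+[0,0,z],down(yaw),vel=vel)
def rd(n=8):
    F=[];M=[]
    for _ in range(n):
        ctrl.hold(0.03);s=sensors.read_state();F.append(s["force"]);M.append(s["wrist_torque"])
    F=np.mean(F,0);M=np.mean(M,0);d=s["eef_pos"]-o
    yw=np.arctan2(s["eef_rot"][1,1],s["eef_rot"][0,1])
    return dict(t=s["t"],fx=F@ex,fy=F@ey,fz=F[2],mx=M@ex,my=M@ey,mz=M[2],x=d@ex,y=d@ey,z=d[2],yaw=yw,w=s["grip_width"],gf=s["grasp_force"])
def show(tag,r): print(tag,{k:round(float(v),3) for k,v in r.items()})
E
python3 - <<'E'
from press import *
go(-25,vel=80);r0=rd();show("free",r0)
for x in(-14,-11,-8,-6,-4):
    go(x);r=rd();show(x,r)
    if r["fx"]-r0["fx"]<-8: break
E
```

```text
free {'t': 22.492, 'fx': 0.28, 'fy': -0.015, 'fz': -1.315, 'mx': -0.006, 'my': 0.001, 'mz': -0.013, 'x': -25.464, 'y': 0.05, 'z': 88.863, 'yaw': 0.13, 'w': 18.864, 'gf': 78.218}
-14 {'t': 23.183, 'fx': -0.208, 'fy': -0.245, 'fz': -1.576, 'mx': -0.001, 'my': 0.01, 'mz': 0.004, 'x': -14.192, 'y': 0.007, 'z': 88.817, 'yaw': 0.129, 'w': 18.997, 'gf': 78.218}
-11 {'t': 23.7, 'fx': -0.348, 'fy': 0.095, 'fz': -1.414, 'mx': 0.004, 'my': 0.082, 'mz': -0.018, 'x': -11.084, 'y': -0.002, 'z': 88.863, 'yaw': 0.129, 'w': 18.856, 'gf': 78.39}
-8 {'t': 24.217, 'fx': -3.753, 'fy': 0.063, 'fz': -0.078, 'mx': 0.019, 'my': 0.556, 'mz': -0.006, 'x': -8.526, 'y': 0.034, 'z': 88.661, 'yaw': 0.129, 'w': 18.896, 'gf': 78.61}
-6 {'t': 24.733, 'fx': -6.197, 'fy': 0.406, 'fz': 1.224, 'mx': 0.016, 'my': 0.863, 'mz': -0.018, 'x': -7.085, 'y': 0.006, 'z': 88.607, 'yaw': 0.129, 'w': 18.683, 'gf': 78.853}
-4 {'t': 25.25, 'fx': -7.862, 'fy': 0.303, 'fz': 2.584, 'mx': -0.013, 'my': 1.104, 'mz': -0.011, 'x': -5.739, 'y': 0.036, 'z': 88.592, 'yaw': 0.129, 'w': 18.497, 'gf': 79.07}
```

```bash
python3 - <<'E'
from press import *
go(-2.5,z=89.5);show(-2.5,rd())
r=rd(2)
x=-1.2
go(x,z=89.6);r=rd();show(x,r)
p,d=optics.grab_frame("scene");np.savez("pics/scene2.npz",p=p,d=d)
P,w,_=snap("w2")
from chk import check
check("pics/scene2.npz",sensors.read_state()["eef_pos"])
c=p[130:280,320:470,::-1]
cv2.imwrite("pics/m5.png",np.hstack([cv2.resize(c,(400,400),interpolation=cv2.INTER_CUBIC),cv2.resize(w[:400,240:640,::-1],(400,400))]))
E
```

```text
-2.5 {'t': 25.767, 'fx': -8.422, 'fy': 0.413, 'fz': 1.765, 'mx': 0.028, 'my': 1.241, 'mz': -0.023, 'x': -5.095, 'y': 0.032, 'z': 88.606, 'yaw': 0.13, 'w': 18.735, 'gf': 79.012}
-1.2 {'t': 26.35, 'fx': -9.925, 'fy': -0.098, 'fz': 2.474, 'mx': 0.039, 'my': 1.388, 'mz': -0.004, 'x': -4.282, 'y': 0.033, 'z': 88.601, 'yaw': 0.13, 'w': 18.933, 'gf': 79.107}
cols meas 358 415 exp 358 417
362 meas 221 234 exp 219 235
366 meas 218 232 exp 216 234
370 meas 177 217 exp 214 231
374 meas 190 236 exp 211 228
397 meas 196 242 exp 195 212
401 meas 204 244 exp 192 209
405 meas 200 246 exp 189 206
409 meas 188 240 exp 186 203
```

View pics/m5.png

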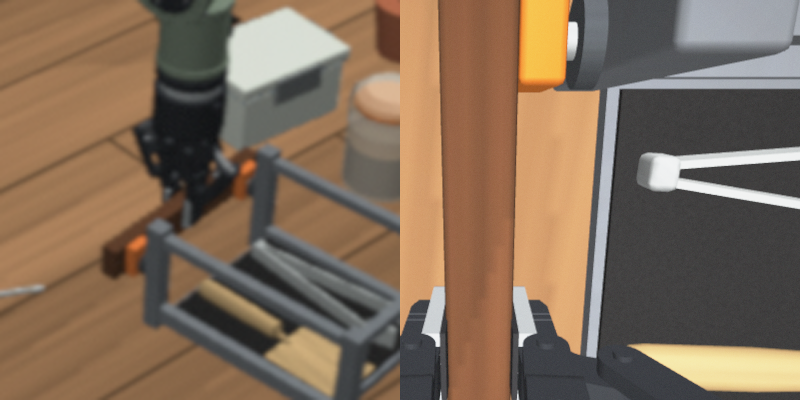

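The scene crop shows the rail level across both pads, both pushed in with a gap left to the uprights. The wrist view shows the left pad flush on the rail, its inner edge at about row 90. Next: height and centring against the pad from this view.

```bash
python3 - <<'E'
from press import *
P,p,d=load("w2");K,R,c=P;A=np.load("pics/w2.npz")
def pts(m):
    v,u=np.where(m&(d>0));q=np.c_[(u-K[0,2])/K[0,0],(v-K[1,2])/K[1,1],np.ones(len(u))]*d[v,u][:,None];return q@R.T+c
H=hsv(p).astype(int)
m=(H[...,0]>8)&(H[...,0]<20)&(H[...,1]>190)&(H[...,2]>190);b=max(blobs(m,100),key=lambda b:b[0]);print(b[:3])
core=cv2.erode(b[3].astype(np.uint8),np.ones((7,7)))>0
X=pts(core);print("pad top z",np.median(X[:,2]).round(2))
mr=np.zeros_like(m);mr[20:90,300:350]=1;X=pts(mr);print("rail top z near pad",np.median(X[:,2]).round(2))
mr[:]=0;mr[200:270,300:350]=1;print("rail top z near grip",np.median(pts(mr)[:,2]).round(2))
x,y,w,h=b[1]
row=np.median([np.where(b[3][:,cc])[0].max() for cc in range(x+8,x+w-8)])+1
W=onz(P,(x+w/2,row),94)-A["pos"];print("pad inner edge along y from TCP",W@ey,"want 77; row",row)
E
```

```text
(np.int32(674), [359, 0, 50, 85], array([382.34272997,  52.22106825]))
pad top z nan
rail top z near pad 93.67
rail top z near grip 93.68
pad inner edge along y from TCP 76.11218075856199 want 77; row 85.0
  return _methods._mean(a, axis=axis, dtype=dtype,
  ret = ret.dtype.type(ret / rcount)
```

```bash
python3 - <<'E'
from press import *
P,p,d=load("w2");K,R,c=P;A=np.load("pics/w2.npz")
for v in(40,60,75,80,84,87,90,93): print(v,p[v,385].tolist(),d[v,385], p[v,365].tolist(), d[v,365])
def pt(u,v): return R@(np.array([(u-K[0,2])/K[0,0],(v-K[1,2])/K[1,1],1])*d[v,u])+c
for u,v in((370,40),(380,60),(385,75),(375,30),(330,40),(330,60)): print((u,v),pt(u,v).round(1))
for v in(80,85,90): print(v,((onz(P,(385,v),94)-A["pos"])@ey).round(2))
E
```

```text
40 [247, 191, 75] 102.78522 [247, 180, 70] 103.5897
60 [247, 191, 73] 104.49409 [247, 185, 74] 104.85912
75 [247, 188, 73] 104.15635 [247, 186, 72] 104.53138
80 [243, 148, 54] 105.79049 [243, 151, 58] 106.44157
84 [196, 107, 44] 107.254814 [193, 106, 42] 106.737564
87 [163, 88, 40] 111.50321 [163, 87, 35] 112.064705
90 [187, 123, 77] 125.25538 [162, 89, 38] 124.75104
93 [213, 158, 108] 195.04219 [215, 161, 110] 195.49402
(370, 40) [538.9 337.1  93.4]
(380, 60) [542.1 333.   92.9]
(385, 75) [543.7 329.5  95.3]
(375, 30) [539.6 339.3  94.5]
(330, 40) [529.2 336.   92.8]
(330, 60) [529.8 331.4  93.2]
80 77.29
85 76.11
90 74.93
```

Centring (77.3 vs 77 mm) and height (within 0.5 mm) are confirmed. One last nudge to 5.2 N per pad, then a check that it holds steady.

```bash
python3 - <<'E'
from press import *
go(-0.7,z=90.0);show("a",rd());ctrl.hold(0.8);r=rd();show("b",r)
if -11.2<r["fx"]<-9.3 and abs(r["mz"])<0.06: ctrl.finish_job();print("done")
E
```

```text
a {'t': 26.967, 'fx': -10.305, 'fy': 0.142, 'fz': 1.276, 'mx': 0.057, 'my': 1.431, 'mz': -0.001, 'x': -4.164, 'y': 0.015, 'z': 88.637, 'yaw': 0.13, 'w': 18.859, 'gf': 78.954}
b {'t': 28.033, 'fx': -10.098, 'fy': 0.225, 'fz': 1.562, 'mx': 0.053, 'my': 1.413, 'mz': -0.036, 'x': -4.128, 'y': 0.038, 'z': 88.66, 'yaw': 0.13, 'w': 18.53, 'gf': 78.955}
the job is handed in; nothing more can be done
done
```

The job is handed in at 28 s: the rail is gripped and held level and centred across both pads, about 0.5 mm low, pressing steadily with about 10.1 N in total (about 5 N on each pad, each roughly 7 mm in).

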